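Slide left- and right-hand meter brackets into their shadow bays

ROBOT

A 6-joint arm with a two-finger parallel gripper is mounted at the origin on a cart in front of the work surface, level with it; the furniture and walls round the work are solid. World frame = base frame: x ahead of the robot, y to its left, z up, the work surface at z = 0. Lengths are in m, angles in rad, forces in N, time in s.
With the tool pointing down it reaches from about 0.3 to 0.775 m from the base axis. Payload 14.6 kg.
Tool frame: the origin (TCP) lies on the centre line of the jaws, within the pads' length; the fingertips stand 19 mm ahead of it and the grasp point (between the pads) is the TCP; z points along the fingers, y is the direction in which the jaws open and shut (so a half turn about z gives the same grasp; the last joint's range is limited). The gripper opens to 94 mm and grips with 3 to 60 N. Pads are 16 mm wide; open, the fingers measure 119 mm over their backs; the gripper's body (75 mm by 177 mm) begins 78 mm behind the grasp point.
Start: joints at [-1.327, 0.3, 1.521, -0, 1.321, -0.067], TCP at [0.168, -0.524, 0.196] pointing down, gripper open.
Joint ranges: [-3.03, 3.03], [-0.79, 2.21], [0.23, 2.52], [-1.04, 4.18], [0, 3.07], [-2.55, 2.55]. Speed limits (rad/s): [2.22, 2.22, 2.57, 3.14, 3.14, 3.14].

INTERFACE

Orientations are given as [roll, pitch, yaw] about the fixed x, y, z axes, in that order (R = Rz(yaw) Ry(pitch) Rx(roll)).
In Python, from station import ctrl gives the robot as it stands. The module is installed in compiled form; this text tells all that it offers.
- The arm moves only by the shell command python3 -m creep 'ROWS' [FORCE]. ROWS is a JSON object of lists of equal length, an entry for each row: "translation": the shift along the world's x, y, z in mm, a list of three; "yaw": the turn about the world's z in rad; "gripper": the closure in counts, from 0 (fully open) to 255 (shut). A call has 1 to 5 rows; each row is the pose to reach, as a shift and turn from the pose measured when the call began; what a row does not reach only later rows make up. A row lasts 1/12 s, in which the tool goes at most 41.7 mm and 7.16 degrees, less where a joint would pass 70% of its speed; a pose out of reach is approached as far as the arm can. A call with a gripper value outside its range is refused whole. The fingers move at their own pace and stop on an object; FORCE is the grip in N (left out, the last holds). Time passes only in rows, so rows that repeat a pose let the fingers close. It gives the time, the measured TCP pose, the force and the opening at its end, in the units of the state.
- ctrl.get_obs(): the state, without advancing time (a new reading comes with each control period).
- ctrl.camera(name): name is "scene" or "side" or "wrist"; returns a dict with "pixels" (400x640x3 uint8, red, green, blue), "depth" (400x640 float32, m along the optical axis (not along the pixel's ray), 0 where there is no reading), "fx", "fy", "cx", "cy" (pixels), "R" (3x3) and "t" (3): a world point X has camera coordinates R X + t; the wrist camera has in their place "tool_from_camera" (4x4, takes a point from camera to tool coordinates, whose origin is the TCP and whose axes are the flange's). Camera axes: x right, y down, z forward; pixel columns grow to the right and rows downward; lengths in m; the calibration is good to about 2 mm. A picture is of the moment at which its call begins: read the wrist's pose just before it.
- ctrl.hand_in(): hands the job in, once; it reports no verdict.
The state is a dict: "time_s": time; "qpos": joint angles; "joint_vel": joint speeds; "tau": joint torques, N m; "ee_pos": TCP position; "eef_rot": TCP orientation; "force": force on the tool from outside, world axes, zero at the start; "moment": the same for the moment, N m; "grip_width": finger opening in m.
Only numpy, scipy, OpenCV 4.12 (cv2) and the standard library are available. Lean on these libraries where they do the work, as an engineer would, in place of code of your own. Each camera call takes 0.05 s, during which the arm holds its last target. There are 200 camera calls.

TASK

Sort the two mirror-image meter brackets: slide the left-hand one (leg on its left, seen from above with its front edge ahead) into the left bay and the right-hand one into the right bay, front edge first, as the shadows printed in the bays show, hooking each by its window and keeping it flat on the worktop, never lifted. Finish each with a short, firm press that you can feel against the back wall, so that its front edge lies flat against it, but without shoving the bay along. Leave everything else where it stands.

Things in the scene. Friction and masses are not known exactly. Their poses are not given: they have to be found in the camera images.
- left_window (a point): Centre of the left-hand bracket's window, 7 mm above its underside; x to the front edge (31 mm ahead), y to its left, z up. The open window, 38 (x) x 66 (y) mm, goes through to the worktop, in a frame 62 x 90 mm, 14 mm high, of 12 mm bars. Fingertips in the window can hook and slide it. Both brackets start facing roughly away from the robot, one nearer, one farther, either way round.
- right_window (a point): Centre of the right-hand bracket's window, 7 mm above its underside; x to the front edge (31 mm ahead), y to its left, z up. The open window, 38 (x) x 66 (y) mm, goes through to the worktop, in a frame 62 x 90 mm, 14 mm high, of 12 mm bars. Fingertips in the window can hook and slide it. Both brackets start facing roughly away from the robot, one nearer, one farther, either way round.
- left_bracket: Loose blue left-hand meter bracket lying flat, 97 x 90 mm, about 0.3 kg, friction varies; origin at its underside below the window's centre, axes as left_window. A leg 34 mm wide, 6 mm thick runs back from the frame on its left side (+y, 11 to 45 mm) to 66 mm behind the origin; a tab 24 mm high stands along the leg's outer edge. The right-hand one is its mirror image.
- right_bracket: Loose blue right-hand meter bracket lying flat, 97 x 90 mm, about 0.3 kg, friction varies; origin at its underside below the window's centre, axes as right_window. A leg 34 mm wide, 6 mm thick runs back from the frame on its right side (-y, 11 to 45 mm) to 66 mm behind the origin; a tab 24 mm high stands along the leg's outer edge. The left-hand one is its mirror image.
- left_bay: Left bay, at the robot's left: loose aluminium fence of 3 walls (6 mm thick, 25 high), 2.4 kg, no floor; a mat shows the left-hand bracket's shadow. Origin: foot of the back wall's inner face, middle; x from mouth to back wall (yaw about +60 deg), y left, z up. Inside 110 mm wide; side walls reach 86 mm out to the mouth. A push over about 12 N slides it on the worktop.
- right_bay: Right bay, at the robot's right: loose aluminium fence of 3 walls (6 mm thick, 25 high), 2.4 kg, no floor; a mat shows the right-hand bracket's shadow. Origin: foot of the back wall's inner face, middle; x from mouth to back wall (yaw about -60 deg), y left, z up. Inside 110 mm wide; side walls reach 86 mm out to the mouth. A push over about 12 N slides it on the worktop.
- spare_cap_mid (a point): Bystander: loose ribbed blue bottle cap lying flat, 40 mm across, 22 mm high; point at its centre.
- timer_mid (a point): Bystander: loose white countdown timer on its back, 62 x 62 x 18 mm; point at its centre.
- beaker_mid (a point): Bystander: loose clear beaker standing up, 51 mm across, 66 mm high; point half-way up its axis.

How it is judged:
On the way, in this order (a step that is already met when the one before it is completed fails the run):
1. one bracket is pressed home by the fingers (at least 1.5 N on the bay) in its own bay ((((x of left_window in the frame of left_bay between -0.034 and -0.024 m and y of left_window in the frame of left_bay between -0.016 and 0.016 m and angle between the x axis of left_window and the x axis of left_bay, either way round below 0.12 rad and height (world z) of left_window below 0.011 m and angle between left_window's own z axis and vertical below 0.08 rad) and (contact force between left_bracket and left_bay above 1.5 N and contact force between the fingers and left_bracket above 0.5 N)) or ((x of right_window in the frame of right_bay between -0.034 and -0.024 m and y of right_window in the frame of right_bay between -0.016 and 0.016 m and angle between the x axis of right_window and the x axis of right_bay, either way round below 0.12 rad and height (world z) of right_window below 0.011 m and angle between right_window's own z axis and vertical below 0.08 rad) and (contact force between right_bracket and right_bay above 1.5 N and contact force between the fingers and right_bracket above 0.5 N)))), for 0.1 s.
2. the other bracket is pressed home in the same way, with both in their own bays (x of left_window in the frame of left_bay between -0.034 and -0.024 m and y of left_window in the frame of left_bay between -0.016 and 0.016 m and angle between the x axis of left_window and the x axis of left_bay, either way round below 0.12 rad and height (world z) of each of left_window, right_window below 0.011 m and angle between each of left_window, right_window's own z axis and vertical below 0.08 rad and x of right_window in the frame of right_bay between -0.034 and -0.024 m and y of right_window in the frame of right_bay between -0.016 and 0.016 m and angle between the x axis of right_window and the x axis of right_bay, either way round below 0.12 rad and ((contact force between left_bracket and left_bay above 1.5 N and contact force between the fingers and left_bracket above 0.5 N) or (contact force between right_bracket and right_bay above 1.5 N and contact force between the fingers and right_bracket above 0.5 N))), for 0.1 s.
At the end, for the whole second after the job is handed in: Each bracket lies flat and at rest in the bay of its own hand, front edge against (within 3 mm of) the back wall and turned no more than 0.12 rad from square to it, sideways within 16 mm of the middle (x of left_window in the frame of left_bay between -0.034 and -0.024 m and y of left_window in the frame of left_bay between -0.016 and 0.016 m and angle between the x axis of left_window and the x axis of left_bay, either way round below 0.12 rad and height (world z) of each of left_window, right_window below 0.011 m and angle between each of left_window, right_window's own z axis and vertical below 0.08 rad and x of right_window in the frame of right_bay between -0.034 and -0.024 m and y of right_window in the frame of right_bay between -0.016 and 0.016 m and angle between the x axis of right_window and the x axis of right_bay, either way round below 0.12 rad and linear speed of each of left_bracket, right_bracket below 0.01 m/s); the robot touches nothing.
It fails at once if a bracket is lifted or tipped off the worktop (height (world z) of any of left_window, right_window above 0.022 m or angle between any of left_window, right_window's own z axis and vertical above 0.35 rad).
It fails at once if a bay is shoved more than 15 mm (distance of any of left_bay, right_bay from where it was at the start of the episode above 0.015 m).
It fails at once if the blue cap, the timer or the beaker is moved more than 15 mm (distance of any of spare_cap_mid, timer_mid, beaker_mid from where it was at the start of the episode above 0.015 m).
It also fails if it takes over 70 s, if anything falls off the work surface, if the arm or the gripper's body presses on something with over 40 N, if the wrist force passes 120 N, or if a joint passes its speed limit or range.

## Working session

There is one attempt and no reset: what is moved stays moved. The work goes in short steps, Python scripts to look and compute and a shell command to move; the robot and the scene stay as the last step left them, time stands still between calls to the robot, and variables do not carry over. Pictures are saved under pics/ and viewed, about 8 in all and at most 12, crops included, and the job is handed in when it is done.

```bash
mkdir -p pics
cat > h.py <<'E'
from station import ctrl
import numpy as np, cv2
def snap(n,f):
    c=ctrl.camera(n); cv2.imwrite('pics/'+f+'.png',c['pixels'][:,:,::-1]); np.savez('pics/'+f,**{k:np.array(v) for k,v in c.items()}); return c
def world(f):
    c=np.load('pics/'+f+'.npz'); v,u=np.mgrid[0:400,0:640]; z=c['depth']
    P=np.stack([(u-c['cx'])/c['fx']*z,(v-c['cy'])/c['fy']*z,z],-1)
    return (P-c['t'])@c['R'], c   # R^T(p-t)
E
python3 - <<'E'
from h import *
for n in('scene','side'): snap(n,n+'0')
a=cv2.imread('pics/scene0.png')
for n in('scene','side'):
    P,c=world(n+'0'); print(n,-c['R'].T@c['t'],c['fx'])
o=ctrl.get_obs();print(o['time_s'],o['ee_pos'],o['eef_rot'],o['force'],o['grip_width'])
E
```

```text
scene [0.05452246 0.36121222 0.56096228] 364.0949789752929
side [0.07501328 0.58413143 0.54508585] 480.40161637840265
0.1 [ 0.16814702 -0.52341252  0.19586028] [-3.14059883e+00 -8.72060010e-05  3.10761213e-01] [ 0.04185851 -0.28685923  0.10849554] 0.09415638797650729
```

View pics/scene0.png

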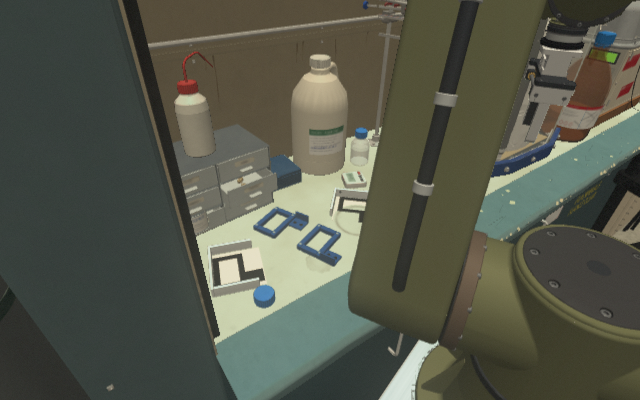

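View pics/side0.png

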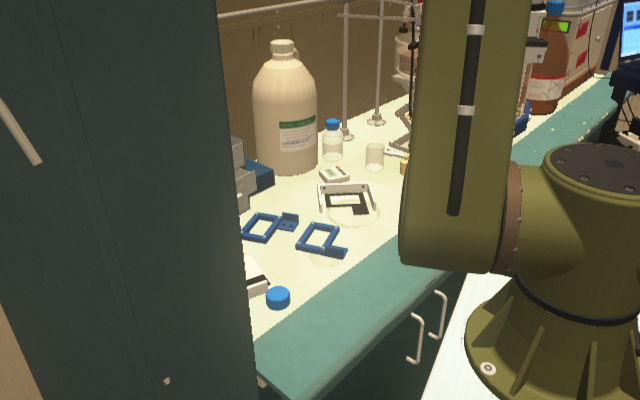

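The scene view shows the left bay at (237,268), the cap at (264,296), one bracket at (280,222), the other at (322,243), the right bay at (350,205) and the timer at (353,180). The side view adds the beaker at (375,155). I'll rectify both to a top view.

```bash
cat >> h.py <<'E'
def top(f,z=0.014,x0=.25,x1=.85,y0=-.38,y1=.38,s=1000):
    # rows: x decreasing downward, cols: y decreasing rightward
    c=np.load('pics/'+f+'.npz'); R,t=c['R'],c['t']
    K=np.array([[c['fx'],0,c['cx']],[0,c['fy'],c['cy']],[0,0,1.]])
    H=K@np.c_[R[:,0],R[:,1],R[:,2]*z+t]      # (X,Y,1)->pix
    A=np.array([[0,-1/s,x1],[-1/s,0,y1],[0,0,1.]])  # topdown pix (u,v)-> X=x1-v/s, Y=y1-u/s
    M=H@A
    return cv2.warpPerspective(c['pixels'][:,:,::-1].copy(),M,(int((y1-y0)*s),int((x1-x0)*s)),flags=cv2.INTER_LINEAR|cv2.WARP_INVERSE_MAP)
E
python3 - <<'E'
from h import *
for f in('scene0','side0'): cv2.imwrite(f'pics/top_{f}.png',top(f))
P,c=world('scene0')
hsv=cv2.cvtColor(c['pixels'],cv2.COLOR_RGB2HSV)
X,Y,Z=P[...,0],P[...,1],P[...,2]
m=(hsv[...,0]>100)&(hsv[...,0]<125)&(hsv[...,1]>110)&(Z<.06)&(Z>-.02)&(c['depth']>0)
n,l,st,ce=cv2.connectedComponentsWithStats(m.astype('u1'))
for i in range(1,n):
    if st[i,4]>60:
        q=P[l==i]; print(ce[i],st[i,4],np.median(q,0).round(3),q.min(0).round(3),q.max(0).round(3))
w=(Z>.019)&(Z<.03)&(c['depth']>0)&(X>.3)&(X<.85)
n,l,st,ce=cv2.connectedComponentsWithStats(w.astype('u1'))
for i in range(1,n):
    if st[i,4]>40:
        q=P[l==i]; print('wall',ce[i],st[i,4],np.median(q,0).round(3),q.min(0).round(3),q.max(0).round(3))
E
```

```text
[543.68224299 151.38317757] 107 [ 0.147 -0.851  0.032] [ 0.135 -0.893  0.009] [ 0.169 -0.779  0.048]
[263.50579151 293.08494208] 259 [0.411 0.08  0.021] [0.394 0.059 0.018] [0.431 0.098 0.024]
wall [358.32786885 157.86885246] 61 [ 0.562 -0.446  0.025] [ 0.544 -0.479  0.019] [ 0.595 -0.436  0.03 ]
wall [318.37575758 167.73333333] 165 [ 0.608 -0.317  0.024] [ 0.58  -0.414  0.019] [ 0.701 -0.298  0.03 ]
wall [289.07692308 178.32051282] 78 [ 0.642 -0.234  0.025] [ 0.631 -0.27   0.019] [ 0.653 -0.196  0.03 ]
wall [343.83211679 194.18978102] 137 [ 0.488 -0.285  0.023] [ 0.445 -0.323  0.019] [ 0.519 -0.201  0.026]
wall [241.51094891 208.50364964] 274 [ 0.637 -0.071  0.023] [ 0.62  -0.15   0.019] [0.651 0.023 0.03 ]
wall [225.65707965 266.99115044] 452 [0.521 0.088 0.023] [ 0.442 -0.002  0.019] [0.593 0.139 0.027]
wall [263.39849624 293.14661654] 266 [0.411 0.08  0.021] [0.393 0.061 0.019] [0.431 0.098 0.024]
wall [207.6440678  375.86440678] 59 [0.359 0.241 0.022] [0.356 0.222 0.019] [0.367 0.267 0.03 ]
wall [178.68292683 393.58536585] 41 [0.371 0.285 0.022] [0.368 0.27  0.019] [0.375 0.299 0.029]
```

View pics/top_scene0.png

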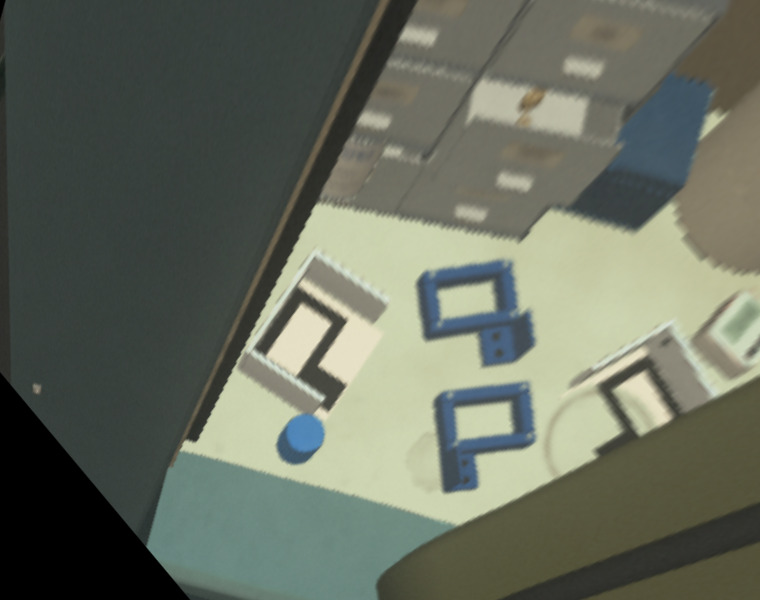

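The far bracket (468,300 in the top view) has its leg on the right, so it is the right-hand one. The near bracket (487,419) has its leg on the left, so it is the left-hand one. I'll swing over the middle for a close wrist view that clears the arm from the cameras.

```bash
python3 -m creep '{"translation":[[0,15,40],[10,45,80],[20,80,110],[40,115,120],[60,150,120]],"yaw":[0,0,0,0,0],"gripper":[0,0,0,0,0]}' | tail -3
python3 -m creep '{"translation":[[20,36,0],[40,72,0],[60,108,0],[80,144,0],[100,170,0]],"yaw":[-0.08,-0.16,-0.24,-0.31,-0.31],"gripper":[0,0,0,0,0]}' | tail -3
python3 -m creep '{"translation":[[20,36,0],[40,72,0],[50,100,0],[50,100,0],[50,100,0]],"yaw":[0,0,0,0,0],"gripper":[0,0,0,0,0]}' | tail -3
python3 - <<'E'
from h import *
o=ctrl.get_obs();print(o['time_s'],o['ee_pos'],o['eef_rot'],o['force'])
snap('wrist','w1');snap('scene','scene1');snap('side','side1')
cv2.imwrite('pics/t.png',np.hstack([cv2.imread('pics/w1.png'),cv2.imread('pics/scene1.png')])[:, :])
a=cv2.imread('pics/w1.png');b=cv2.imread('pics/scene1.png')
cv2.imwrite('pics/c1.png',np.vstack([cv2.resize(a,(480,300)),cv2.resize(b,(480,300))]))
print(np.load('pics/w1.npz')['tool_from_camera'].round(3))
E
```

```text
eef_rot: [3.139, -0.001, 0.309]
force: [0.5, -0.4, -0.6]
grip_width: 0.0936
eef_rot: [3.139, -0.001, -0.005]
force: [0.4, -0.6, 0.4]
grip_width: 0.0944
eef_rot: [3.139, -0.001, -0.002]
force: [-0.0, -0.6, -0.1]
grip_width: 0.094
1.35 [ 0.37319132 -0.10902464  0.31729468] [ 3.13884801e+00 -7.30109238e-04 -1.66567804e-03] [-0.01380227 -0.61316919 -0.05570913]
[[-0.001 -0.96  -0.28   0.083]
 [ 1.    -0.001 -0.001  0.   ]
 [ 0.    -0.28   0.96  -0.188]
 [ 0.     0.     0.     1.   ]]
```

View pics/c1.png

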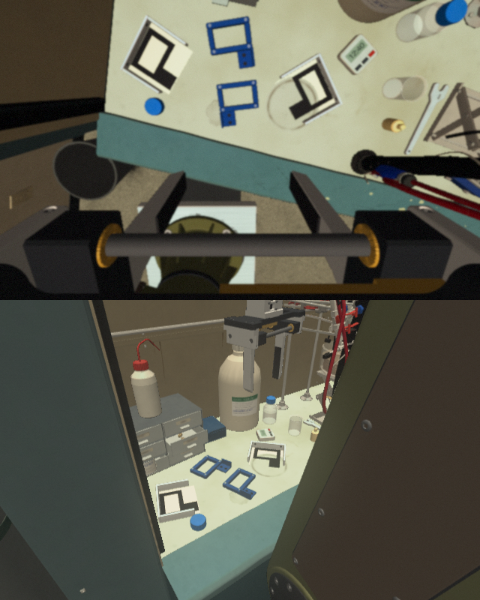

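The wrist view shows the whole layout: left bay (155,55), right bay (310,90), brackets (230,35) and (238,95), timer (358,55), beaker (403,88), cap (153,106). I'll rectify it to an enlarged top view and read points there.

```bash
cat >> h.py <<'E'
from scipy.spatial.transform import Rotation as Ro
def wsnap(f):
    o=ctrl.get_obs(); c=ctrl.camera('wrist')
    T=np.eye(4);T[:3,:3]=Ro.from_euler('xyz',o['eef_rot']).as_matrix();T[:3,3]=o['ee_pos']
    W=T@np.array(c['tool_from_camera']); c['R']=W[:3,:3].T; c['t']=-W[:3,:3].T@W[:3,3]
    cv2.imwrite('pics/'+f+'.png',c['pixels'][:,:,::-1]); np.savez('pics/'+f,**{k:np.array(v) for k,v in c.items()})
    return o
E
python3 - <<'E'
from h import *
o=wsnap('w2');print(o['time_s'])
cv2.imwrite('pics/topw2.png',top('w2',.014,.38,.68,-.25,.15,2000))
for f,b in(('w2',0),('scene1',0)):
    P,c=world(f);X,Y,Z=P[...,0],P[...,1],P[...,2];d=c['depth']>0
    t=d&(X>.4)&(X<.6)&(abs(Y)<.2); print(f,'table z',np.percentile(Z[t],[10,30,50]).round(4))
    for lo,hi in((.05,.1),(.1,.15),(.15,.2),(.2,.3)):
        for y in np.arange(-.3,.3,.05):
            m=d&(Z>lo)&(Z<hi)&(Y>y)&(Y<y+.05)&(X>.35)&(X<.9)
            if f=='scene1' and m.sum()>20: print(lo,y.round(2),np.percentile(X[m],2).round(3),end=' | ')
        print()
    m=d&(Z>.0)&(Z<.4)&(X>.4)&(X<.62)&(Y>.1)
    if m.any(): print('left cabinet y 2%',np.percentile(Y[m&(Z>.05)],[0,2,10]).round(3) if (m&(Z>.05)).any() else None)
E
```

```text
1.5
w2 table z [-0.0007  0.0017  0.1395]




left cabinet y 2% [0.148 0.154 0.161]
scene1 table z [-0.0018 -0.0007  0.0007]
0.05 -0.3 0.645 | 0.05 -0.2 0.631 | 0.05 -0.15 0.593 | 0.05 -0.1 0.594 | 0.05 -0.05 0.612 | 0.05 -0.0 0.62 | 0.05 0.05 0.617 | 0.05 0.15 0.402 | 0.05 0.2 0.353 | 0.05 0.25 0.357 | 
0.1 -0.3 0.649 | 0.1 -0.25 0.761 | 0.1 -0.15 0.595 | 0.1 -0.1 0.603 | 0.1 -0.05 0.614 | 0.1 -0.0 0.648 | 0.1 0.05 0.649 | 0.1 0.15 0.402 | 0.1 0.2 0.353 | 0.1 0.25 0.357 | 
0.15 -0.3 0.647 | 0.15 -0.25 0.761 | 0.15 -0.2 0.638 | 0.15 -0.15 0.625 | 0.15 -0.1 0.633 | 0.15 -0.05 0.644 | 0.15 -0.0 0.653 | 0.15 0.05 0.661 | 0.15 0.15 0.402 | 0.15 0.2 0.353 | 0.15 0.25 0.357 | 
0.2 -0.3 0.748 | 0.2 -0.25 0.761 | 0.2 -0.2 0.775 | 0.2 -0.15 0.787 | 0.2 -0.1 0.691 | 0.2 -0.05 0.684 | 0.2 -0.0 0.703 | 0.2 0.15 0.402 | 0.2 0.2 0.353 | 0.2 0.25 0.357 | 
left cabinet y 2% [0.186 0.187 0.188]
```

View pics/topw2.png

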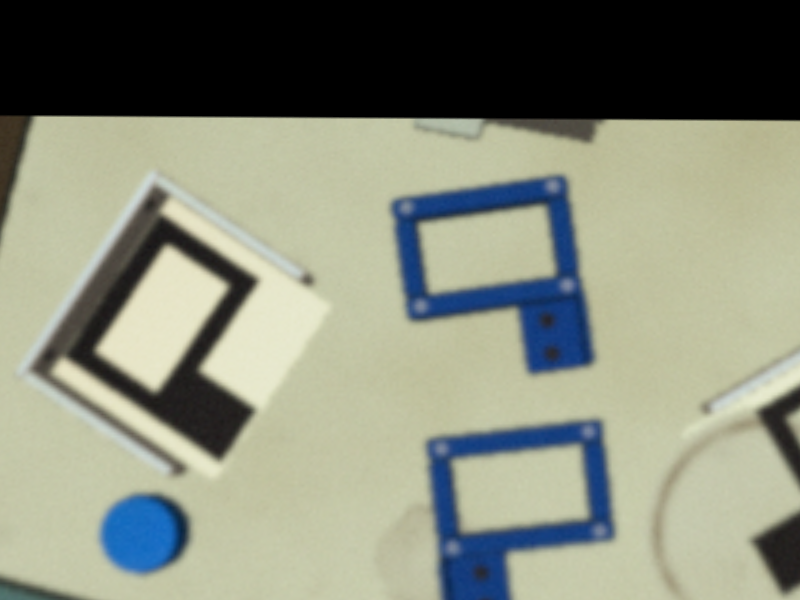

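Run:
```python
from h import *
cv2.imwrite('pics/topw2r.png',top('w2',.025,.33,.63,-.5,-.1,2000))
P,c=world('w2');X,Y,Z=P[...,0],P[...,1],P[...,2];d=c['depth']>0
for x in np.arange(.35,.65,.05):
    m=d&(X>x)&(X<x+.05)&(Y>.1)&(Z>.04)&(Z<.3)
    if m.sum()>10: print('panel',x.round(2),np.percentile(Y[m],[1,50]).round(3),np.percentile(Z[m],[1,99]).round(3))
m=d&(Z>.06)&(Z<.072)&(X>.3)&(Y<-.2)&(X<.6)
print(m.sum(), P[m].min(0),P[m].max(0))
```

```text
panel 0.35 [0.204 0.218] [0.044 0.223]
panel 0.4 [0.179 0.186] [0.044 0.237]
panel 0.45 [0.177 0.184] [0.044 0.22 ]
panel 0.5 [0.163 0.171] [0.044 0.219]
panel 0.55 [0.151 0.16 ] [0.042 0.213]
panel 0.6 [0.147 0.149] [0.04  0.074]
1292 [ 0.30023309 -0.60080786  0.06000052] [ 0.59985183 -0.32643243  0.07199678]
```

View pics/topw2r.png

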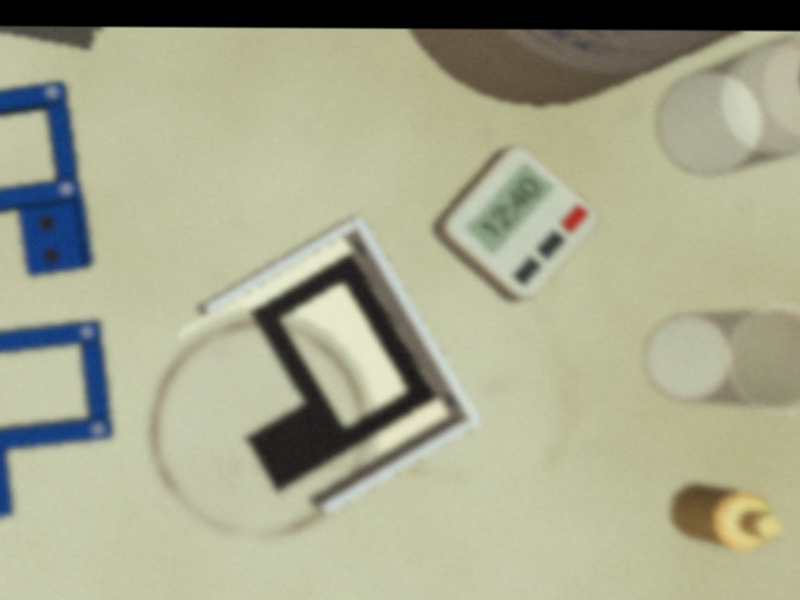

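Readings from the pictures:

| Item | Position (m) | Yaw (rad) |
|---|---|---|
| Left bay origin | (.539, .097) | .986 |
| Right bay origin | (.4675, -.3045) | -1.06 |
| Left bracket | (.435, -.110) | .112 |
| Right bracket | (.557, -.093) | .146 |

The sizes agree with those given. The beaker (topw2r 690,360) and the timer (515,222) stay clear. I'll go above the left window with the fingers part closed.

```bash
python3 -m creep '{"translation":[[12,0,-40],[25,0,-80],[38,0,-120],[50,0,-160],[60,0,-190]],"yaw":[0.05,0.11,0.11,0.11,0.11],"gripper":[165,165,165,165,165]}' | tail -1
python3 -m creep '{"translation":[[2,0,-25],[3,0,-50],[3,0,-60],[3,0,-60],[3,0,-60]],"yaw":[0,0,0,0,0],"gripper":[165,165,165,165,165]}'
python3 - <<'E'
from h import *
o=wsnap('w3');print(o['ee_pos'],o['eef_rot'],o['force'],o['grip_width'])
E
```

```text
grip_width: 0.0638
time_s: 2.38
ee_pos: [0.4351, -0.1125, 0.0653]
eef_rot: [3.139, 0.0, 0.1]
force: [-0.6, 0.2, 0.4]
grip_width: 0.0339
[ 0.43512112 -0.11250721  0.0653047 ] [3.13932166e+00 4.26540723e-04 1.00157937e-01] [-0.64748065  0.16490505  0.37540798] 0.033904921487972535
```

View pics/w3.png

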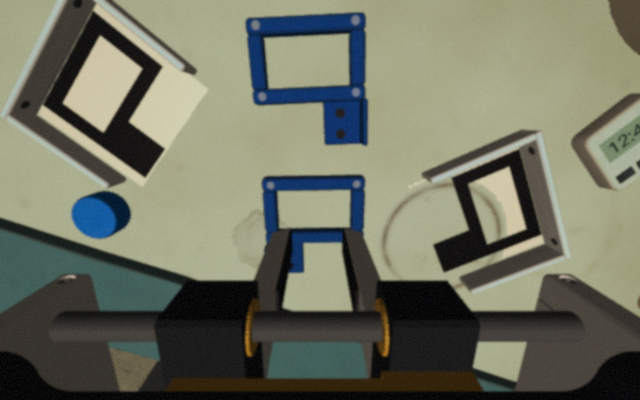

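Both brackets and both bays are in view. The fingertips (275–372, 235) straddle the window (275–352, 190–232). I'll check that with the front screws (269,184) and (356,184).

```bash
cat >> h.py <<'E'
def pix(f,u,v,z):
    c=np.load('pics/'+f+'.npz'); r=c['R'].T@np.array([(u-c['cx'])/c['fx'],(v-c['cy'])/c['fy'],1]); o=-c['R'].T@c['t']
    return (o+r*(z-o[2])/r[2])[:2].round(4)
E
python3 - <<'E'
from h import *
a=pix('w3',269,184,.014);b=pix('w3',356,184,.014);d=a-b;y=np.arctan2(-d[0],d[1])
m=(a+b)/2; x=np.array([np.cos(y),np.sin(y)]); print(a,b,np.hypot(*d),y, 'centre',m-.0245*x)
for p in((253,24),(358,20),(261,98),(356,92)): print(pix('w3',*p,.014))
for p in((77,3),(7,112),(192,70),(112,185),(540,133),(567,256),(427,180),(470,289)): print(p,pix('w3',*p,.025))
E
```

```text
[ 0.4568 -0.0696] [ 0.4642 -0.144 ] 0.07476710506633248 0.09913631290876239 centre [ 0.43612029 -0.10922486]
[ 0.577  -0.0515]
[ 0.5874 -0.1284]
[ 0.5259 -0.0597]
[ 0.5378 -0.1337]
(77, 3) [0.575  0.0677]
(7, 112) [0.4962 0.1304]
(192, 70) [ 0.5399 -0.0105]
(112, 185) [0.4461 0.0566]
(540, 133) [ 0.5213 -0.2794]
(567, 256) [ 0.4203 -0.3369]
(427, 180) [ 0.4757 -0.1994]
(470, 289) [ 0.379  -0.2597]
```

The centre is confirmed to within 3 mm. I'll shift 3 mm left and descend into the window.

```bash
python3 -m creep '{"translation":[[1,3,-12],[1,3,-24],[1,3,-34],[1,3,-40],[1,3,-40]],"yaw":[0.01,0.01,0.01,0.01,0.01],"gripper":[165,165,165,165,165]}'
```

```text
time_s: 2.85
ee_pos: [0.4364, -0.1096, 0.0256]
eef_rot: [3.139, -0.0, 0.11]
force: [-0.5, 0.1, 0.4]
grip_width: 0.033
```

```bash
python3 -m creep '{"translation":[[0,7,-2],[-1,15,-2],[-2,23,-2],[-3,31,-2],[-4,40,-2]],"yaw":[0.04,0.1,0.15,0.2,0.25],"gripper":[165,165,165,165,165]}'
python3 -m creep '{"translation":[[2,5,0],[4,10,0],[6,15,0],[9,19,0],[12,23,0]],"yaw":[0.12,0.24,0.36,0.48,0.6],"gripper":[165,165,165,165,165]}'
python3 - <<'E'
from h import *
o=wsnap('w4');print(o['ee_pos'],o['eef_rot'],o['force'],o['grip_width'])
E
```

```text
time_s: 3.27
ee_pos: [0.4328, -0.0695, 0.0245]
eef_rot: [3.138, -0.001, 0.362]
force: [0.1, 1.1, 0.1]
grip_width: 0.0333
time_s: 3.68
ee_pos: [0.4454, -0.0463, 0.0254]
eef_rot: [3.137, -0.002, 0.968]
force: [-0.7, -0.5, -0.4]
grip_width: 0.0331
[ 0.44540461 -0.04634728  0.02538551] [ 3.13705101e+00 -1.93017921e-03  9.68423678e-01] [-0.70062308 -0.54128116 -0.42481058] 0.03305856335391432
```

View pics/w4.png

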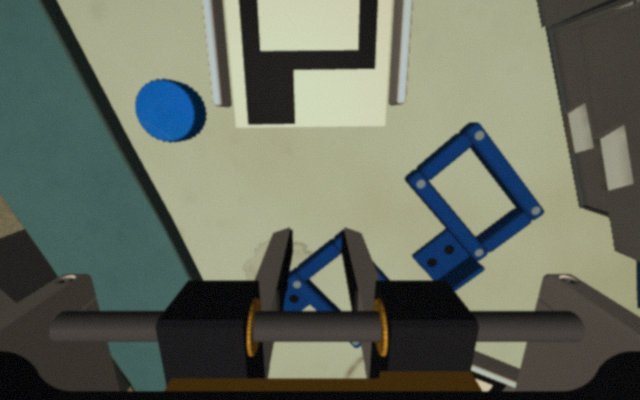

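The bracket appears turned clockwise relative to the fingers: screws at (345,240) and (297,284). I'll work out where it is.

Run:
```python
from h import *
for p in((345,240),(297,284),(291,299),(381,280),(356,345),(479,134),(420,183),(536,211),(478,253)): print(p,pix('w4',*p,.014))
a=cv2.imread('pics/w4.png')[215:365,240:420]; cv2.imwrite('pics/w4c.png',cv2.resize(a,None,fx=4,fy=4,interpolation=cv2.INTER_CUBIC))
```

```text
(345, 240) [ 0.4587 -0.0663]
(297, 284) [ 0.4067 -0.0765]
(291, 299) [ 0.3946 -0.0849]
(381, 280) [ 0.4634 -0.1114]
(356, 345) [ 0.4135 -0.1532]
(479, 134) [ 0.5769 -0.0524]
(420, 183) [ 0.527  -0.0596]
(536, 211) [ 0.5873 -0.1269]
(478, 253) [ 0.5371 -0.1337]
```

View pics/w4c.png

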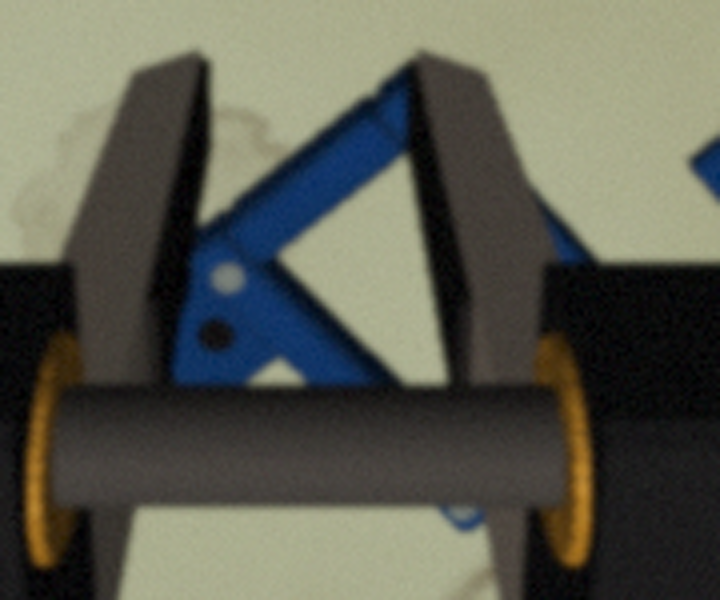

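The back-left screw is still at (.407, -.0765), so the bracket has not moved and the fingertips passed above it. I'll check the real tip height with the wrist depth.

Run:
```python
from h import *
for f in('w4','w3'):
    P,c=world(f)
    for r in(228,232,236,242,250): print(f,r,[(u,P[r,u].round(4).tolist()) for u in(280,288,352,358)])
snap('side','side4'); P,c=world('side4')
o=ctrl.get_obs();print(o['ee_pos'])
m=(c['depth']>0)&(np.hypot(P[...,0]-o['ee_pos'][0],P[...,1]-o['ee_pos'][1])<.04)&(P[...,2]>.006)&(P[...,2]<.08)
z=P[m];print(m.sum(),np.percentile(z[:,2],[0,2,5,10,50]).round(4))
v,u=np.nonzero(m);print(u.min(),u.max(),v.min(),v.max())
```

```text
w4 228 [(280, [0.4191, -0.0342, -0.0007]), (288, [0.436, -0.0277, 0.0365]), (352, [0.4667, -0.067, -0.0004]), (358, [0.4708, -0.0692, 0.0009])]
w4 232 [(280, [0.4322, -0.0253, 0.0428]), (288, [0.4361, -0.0284, 0.042]), (352, [0.4702, -0.0517, 0.0426]), (358, [0.4733, -0.0542, 0.042])]
w4 236 [(280, [0.4328, -0.0257, 0.0492]), (288, [0.4353, -0.0299, 0.0446]), (352, [0.4695, -0.0513, 0.0489]), (358, [0.4728, -0.0528, 0.0502])]
w4 242 [(280, [0.4335, -0.0265, 0.0576]), (288, [0.4363, -0.0301, 0.0545]), (352, [0.4686, -0.0508, 0.0576]), (358, [0.4715, -0.053, 0.0572])]
w4 250 [(280, [0.4341, -0.0275, 0.0671]), (288, [0.4356, -0.0321, 0.0611]), (352, [0.4675, -0.0501, 0.0679]), (358, [0.4703, -0.0519, 0.0682])]
w3 228 [(280, [0.4131, -0.0807, 0.0042]), (288, [0.4435, -0.0928, 0.0755]), (352, [0.4236, -0.146, 0.014]), (358, [0.424, -0.1514, 0.0136])]
w3 232 [(280, [0.4432, -0.0883, 0.0827]), (288, [0.4428, -0.0933, 0.0807]), (352, [0.4475, -0.1345, 0.0821]), (358, [0.4479, -0.1383, 0.0822])]
w3 236 [(280, [0.4435, -0.0891, 0.0896]), (288, [0.4423, -0.0938, 0.0858]), (352, [0.4475, -0.1337, 0.0886]), (358, [0.4481, -0.1373, 0.0891])]
w3 242 [(280, [0.4431, -0.0901, 0.0973]), (288, [0.4431, -0.0947, 0.0961]), (352, [0.4482, -0.1324, 0.0991]), (358, [0.4476, -0.1363, 0.097])]
w3 250 [(280, [0.4442, -0.0915, 0.1097]), (288, [0.439, -0.0953, 0.0984]), (352, [0.4476, -0.1313, 0.1085]), (358, [0.4472, -0.1349, 0.1071])]
[ 0.44545182 -0.04628277  0.0252307 ]
546 [0.006  0.0071 0.0091 0.0116 0.0542]
285 318 217 253
```

Run:
```python
from h import *
for f,tz in(('w2',.3173),('w3',.0653),('w4',.0253)):
    P,c=world(f); o=-c['R'].T@c['t']; d=c['depth']
    fm=(d>.05)&(d<.30)
    rows=[]
    for u in range(200,450):
        v=np.nonzero(fm[:300,u])[0]
        if len(v): rows.append((u,v[0],round(float(P[v[0],u,2]-tz),4)))
    r=sorted(rows,key=lambda a:a[2])[:6]; print(f,'cam',o.round(3),'lowest rel',r)
```

```text
w2 cam [ 0.455 -0.111  0.505] lowest rel [(244, np.int64(227), 0.0078), (243, np.int64(227), 0.0081), (387, np.int64(229), 0.0085), (385, np.int64(247), 0.0087), (389, np.int64(227), 0.0087), (390, np.int64(227), 0.0089)]
w3 cam [ 0.517 -0.104  0.253] lowest rel [(206, np.int64(0), -0.068), (421, np.int64(0), -0.0676), (433, np.int64(0), -0.0676), (205, np.int64(0), -0.0674), (366, np.int64(0), -0.0674), (371, np.int64(0), -0.0673)]
w4 cam [0.492 0.021 0.214] lowest rel [(418, np.int64(0), -0.0277), (442, np.int64(0), -0.0277), (358, np.int64(0), -0.0274), (341, np.int64(0), -0.0273), (449, np.int64(0), -0.0273), (440, np.int64(0), -0.0272)]
```

The depth shows the tips about 8 mm behind the reported TCP, not 19 mm ahead of it, which explains passing over the bracket. Nothing was disturbed. I'll return over the window and descend in guarded steps, watching the force.

```bash
python3 -m creep '{"translation":[[0,0,10],[-3,-15,10],[-5,-30,10],[-7,-45,10],[-10,-63,10]],"yaw":[-0.12,-0.24,-0.36,-0.48,-0.6],"gripper":[165,165,165,165,165]}' |sed -n 2,4p
python3 -m creep '{"translation":[[0,0,0],[0,0,0],[0,0,0],[0,0,-10],[0,0,-14]],"yaw":[-0.12,-0.24,-0.265,-0.265,-0.265],"gripper":[165,165,165,165,165]}'
python3 - <<'E'
from h import *
P,c=world('scene1');X,Y,Z=P[...,0],P[...,1],P[...,2];d=c['depth']>0
for lo in np.arange(.03,.13,.01):
    print(lo.round(2),[ (y.round(2),np.percentile(X[m],1).round(3)) for y in np.arange(-.06,.12,.03) if (m:=d&(Z>lo)&(Z<lo+.01)&(Y>y)&(Y<y+.03)&(X>.56)&(X<.8)).sum()>4])
E
```

```text
ee_pos: [0.4355, -0.11, 0.0359]
eef_rot: [3.137, -0.003, 0.355]
force: [-0.3, -1.5, 0.1]
time_s: 4.62
ee_pos: [0.4352, -0.1102, 0.0211]
eef_rot: [3.137, -0.003, 0.088]
force: [-0.4, 0.6, -0.3]
grip_width: 0.0329
0.03 [(np.float64(-0.06), np.float64(0.638)), (np.float64(-0.03), np.float64(0.641)), (np.float64(0.0), np.float64(0.645))]
0.04 [(np.float64(-0.03), np.float64(0.643)), (np.float64(0.0), np.float64(0.646)), (np.float64(0.03), np.float64(0.617)), (np.float64(0.06), np.float64(0.615))]
0.05 [(np.float64(-0.06), np.float64(0.61)), (np.float64(-0.03), np.float64(0.619)), (np.float64(0.0), np.float64(0.647)), (np.float64(0.03), np.float64(0.617)), (np.float64(0.06), np.float64(0.616))]
0.06 [(np.float64(-0.06), np.float64(0.609)), (np.float64(-0.03), np.float64(0.615)), (np.float64(0.0), np.float64(0.651)), (np.float64(0.03), np.float64(0.617)), (np.float64(0.06), np.float64(0.616))]
0.07 [(np.float64(-0.06), np.float64(0.609)), (np.float64(-0.03), np.float64(0.616)), (np.float64(0.0), np.float64(0.651)), (np.float64(0.03), np.float64(0.618)), (np.float64(0.06), np.float64(0.617)
[... 155 characters left out ...]
4(0.617)), (np.float64(0.06), np.float64(0.618))]
0.09 [(np.float64(-0.06), np.float64(0.608)), (np.float64(-0.03), np.float64(0.616)), (np.float64(0.0), np.float64(0.652)), (np.float64(0.03), np.float64(0.656))]
0.1 [(np.float64(-0.06), np.float64(0.609)), (np.float64(-0.03), np.float64(0.615)), (np.float64(0.0), np.float64(0.651)), (np.float64(0.03), np.float64(0.658))]
0.11 [(np.float64(-0.06), np.float64(0.639)), (np.float64(-0.03), np.float64(0.646)), (np.float64(0.0), np.float64(0.651)), (np.float64(0.03), np.float64(0.657))]
0.12 [(np.float64(-0.06), np.float64(0.639)), (np.float64(-0.03), np.float64(0.645)), (np.float64(0.0), np.float64(0.651)), (np.float64(0.03), np.float64(0.646))]
```

```bash
python3 -m creep '{"translation":[[0,0,-4],[0,0,-8],[0,0,-11],[0,0,-14],[0,0,-14]],"yaw":[0.02,0.02,0.02,0.02,0.02],"gripper":[165,165,165,165,165]}'
python3 - <<'E'
from h import *
P,c=world('scene1'); t=np.array([.3732,-.109,.3173]); q=P-t; d=c['depth']>0
m=d&(abs(q[...,0])<.06)&(abs(q[...,1])<.12)&(abs(q[...,2])<.2)
for z in np.arange(-.04,.16,.01):
    k=m&(q[...,2]>z)&(q[...,2]<z+.01)
    if k.sum()>3: print(z.round(2),k.sum(),q[k].min(0).round(3)[:2],q[k].max(0).round(3)[:2])
E
```

```text
time_s: 5.03
ee_pos: [0.435, -0.1101, 0.0065]
eef_rot: [3.137, -0.002, 0.108]
force: [-0.5, -1.0, 0.6]
grip_width: 0.0331
0.0 15 [-0.009 -0.049] [0.008 0.051]
0.01 125 [-0.011 -0.061] [0.008 0.059]
0.02 155 [-0.01  -0.059] [0.011 0.06 ]
0.03 166 [-0.011 -0.06 ] [0.009 0.06 ]
0.04 170 [-0.011 -0.059] [0.01  0.061]
0.05 181 [-0.011 -0.059] [0.01 0.06]
0.06 188 [-0.011 -0.06 ] [0.01 0.06]
0.07 188 [-0.011 -0.059] [0.011 0.06 ]
0.08 205 [-0.011 -0.058] [0.01  0.061]
0.09 167 [-0.011 -0.06 ] [0.009 0.061]
0.1 228 [-0.035 -0.079] [0.033 0.082]
0.11 700 [-0.035 -0.08 ] [0.033 0.082]
0.12 829 [-0.035 -0.081] [0.034 0.087]
0.13 645 [-0.035 -0.089] [0.034 0.089]
0.14 1279 [-0.035 -0.088] [0.033 0.09 ]
0.15 423 [-0.024 -0.017] [0.022 0.042]
```

The scene camera agrees: the tips are 8–9 mm above the reported TCP and the body starts 103 mm above it. I'll go 11 mm further down, guarded.

```bash
python3 -m creep '{"translation":[[1,1,-3],[1,1,-6],[1,1,-9],[1,1,-11],[1,1,-11]],"yaw":[0,0,0,0,0],"gripper":[165,165,165,165,165]}'
python3 -m creep '{"translation":[[0,6,0],[0,12,0],[0,18,0]],"yaw":[0,0,0],"gripper":[165,165,165]}'
```

```text
time_s: 5.45
ee_pos: [0.4358, -0.109, -0.0049]
eef_rot: [3.137, -0.001, 0.108]
force: [0.6, -0.3, -0.7]
grip_width: 0.0325
time_s: 5.7
ee_pos: [0.4358, -0.0905, -0.0048]
eef_rot: [3.137, -0.001, 0.108]
force: [-1.2, -3.0, -0.8]
grip_width: 0.0331
```

A −3 N drag in y means the bracket is hooked. I'll continue and turn it.

```bash
python3 -m creep '{"translation":[[0,6,0],[-1,12,0],[-1,18,0],[-1,24,0],[0,30,0]],"yaw":[0.08,0.16,0.25,0.34,0.43],"gripper":[165,165,165,165,165]}'
python3 -m creep '{"translation":[[2,3,0],[4,6,0],[6,10,0],[9,14,0],[12,18,0]],"yaw":[0.1,0.2,0.3,0.4,0.45],"gripper":[165,165,165,165,165]}'
python3 - <<'E'
from h import *
o=wsnap('w5');print(o['ee_pos'],o['eef_rot'],o['force'],o['grip_width'])
E
```

```text
time_s: 6.12
ee_pos: [0.4357, -0.0596, -0.0047]
eef_rot: [3.137, -0.001, 0.543]
force: [-0.4, -2.4, -0.5]
grip_width: 0.0332
time_s: 6.53
ee_pos: [0.4474, -0.0408, -0.0047]
eef_rot: [3.138, -0.001, 0.999]
force: [-1.8, -2.1, 0.4]
grip_width: 0.0331
[ 0.44738515 -0.04081897 -0.00472179] [ 3.13751264e+00 -1.11552088e-03  9.98984957e-01] [-1.79172393 -2.05420615  0.42463807] 0.03313015332684511
```

View pics/w5.png

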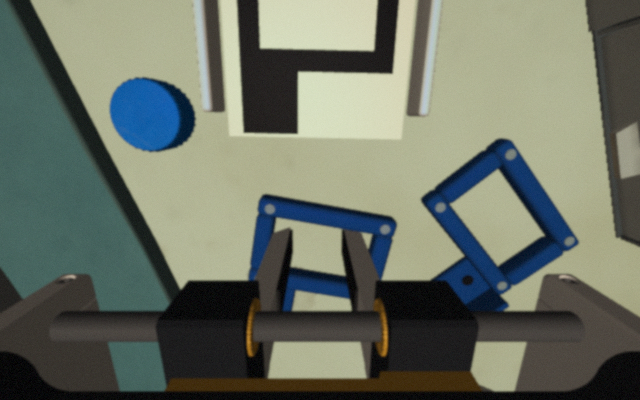

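The bracket is hooked, lagging about 0.17 rad and about 5 mm right of the bay's centre line (screws 269,209 and 385,229; mouth 210–422). A forward pull will square it up.

```bash
python3 -m creep '{"translation":[[4,8,0],[9,16,0],[14,23,0],[19,31,0],[23,39,0]],"yaw":[0,0,0,0,-0.01],"gripper":[165,165,165,165,165]}'
python3 -m creep '{"translation":[[5,7,0],[10,15,0],[14,22,0],[19,30,0],[24,37,0]],"yaw":[0,0,0,0,0],"gripper":[165,165,165,165,165]}'
python3 - <<'E'
from h import *
o=wsnap('w6');print(o['ee_pos'],o['eef_rot'],o['force'],o['grip_width'])
E
```

```text
time_s: 7.0
ee_pos: [0.4715, -0.0004, -0.0047]
eef_rot: [3.137, -0.001, 0.99]
force: [-1.0, -2.8, -0.4]
grip_width: 0.0331
time_s: 7.42
ee_pos: [0.4959, 0.0374, -0.0047]
eef_rot: [3.137, -0.001, 0.99]
force: [-1.3, -2.3, 1.1]
grip_width: 0.0331
[ 0.49588641  0.03738042 -0.0046795 ] [ 3.13717069e+00 -1.33712529e-03  9.90043455e-01] [-1.28865943 -2.34097352  1.12583415] 0.03313628255975356
```

View pics/w6.png

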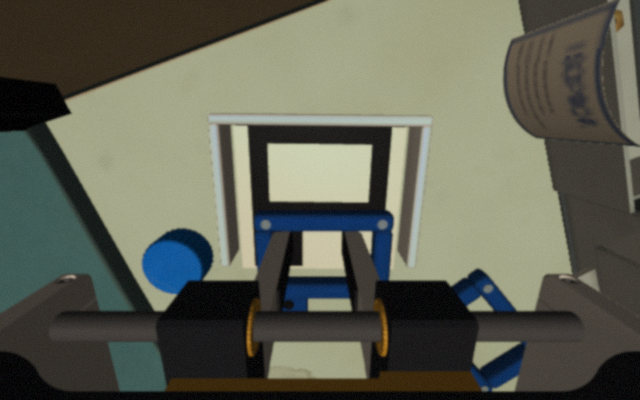

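Square and nearly centred: front screws (265,225) and (382,225), bay walls 215–428. About 53 mm remain. I'll go 40 mm, then creep.

```bash
python3 -m creep '{"translation":[[5,7,0],[10,14,0],[14,21,0],[18,28,0],[22,34,0]],"yaw":[0,0,0,0,0],"gripper":[165,165,165,165,165]}'|sed -n 2,4p
python3 -m creep '{"translation":[[1,1.5,0],[2,3,0],[2.5,4,0],[3,4.5,0],[3,4.5,0]],"yaw":[0,0,0,0,0],"gripper":[165,165,165,165,165]}'|sed -n 2,4p
python3 - <<'E'
from h import *
o=wsnap('w7');print(o['ee_pos'],o['force'])
P,c=world('w7')
O=np.array([.539,.097]);y=.988;ex=np.array([np.cos(y),np.sin(y)]);ey=np.array([-ex[1],ex[0]])
q=P[...,:2]-O;bx=q@ex;by=q@ey;Z=P[...,2];d=c['depth']>0
hsv=cv2.cvtColor(c['pixels'],cv2.COLOR_RGB2HSV)
blue=(hsv[...,0]>100)&(hsv[...,0]<125)&(hsv[...,1]>120)&d&(abs(by)<.055)&(Z>.006)&(Z<.02)
print('bracket front by strip',[(s.round(3),np.percentile(bx[k],98).round(4)) for s in np.arange(-.04,.04,.016) if (k:=blue&(by>s)&(by<s+.016)).sum()>5], np.percentile(by[blue],[1,99]))
w=d&(Z>.018)&(Z<.03)&(bx>-.03)&(bx<.03)&(abs(by)<.05)
print('wall bx',[(s.round(3),np.percentile(bx[k],[5,95]).round(4)) for s in np.arange(-.04,.04,.016) if (k:=w&(by>s)&(by<s+.016)).sum()>5])
E
```

```text
ee_pos: [0.5191, 0.073, -0.0046]
eef_rot: [3.137, -0.002, 0.991]
force: [-1.7, -2.2, 0.2]
ee_pos: [0.522, 0.0774, -0.0045]
eef_rot: [3.137, -0.002, 0.99]
force: [-2.3, -0.7, 1.4]
[ 0.52199299  0.07737635 -0.00451478] [-2.33575507 -0.65700674  1.44162295]
bracket front by strip [(np.float64(-0.04), np.float64(-0.0039)), (np.float64(-0.024), np.float64(-0.0038)), (np.float64(-0.008), np.float64(-0.004)), (np.float64(0.008), np.float64(-0.0039)), (np.float64(0.024), np.float64(-0.0039))] [-0.04425635  0.04160726]
wall bx [(np.float64(-0.04), array([-0.0159,  0.0091])), (np.float64(-0.024), array([-0.0217,  0.009 ])), (np.float64(-0.008), array([0.004 , 0.0093])), (np.float64(0.008), array([-0.0239,  0.0094])), (np.float64(0.024), array([-0.0163,  0.0096]))]
```

The gap is about 7 mm and the bracket is square. I'll creep to contact.

```bash
python3 -m creep '{"translation":[[1,1,0],[1.5,2.5,0],[2,3.3,0],[2.5,4,0],[2.8,4.2,0]],"yaw":[0,0,0,0,0],"gripper":[165,165,165,165,165]}'|sed -n 2,4p
python3 -m creep '{"translation":[[0.5,0.8,0],[1,1.6,0],[1,1.6,0]],"yaw":[0,0,0],"gripper":[165,165,165]}'|sed -n 2,4p
python3 -m creep '{"translation":[[0.5,0.8,0],[0.5,0.8,0],[0.5,0.8,0]],"yaw":[0,0,0],"gripper":[165,165,165]}'|sed -n 2,4p
```

```text
ee_pos: [0.5248, 0.0817, -0.0045]
eef_rot: [3.137, -0.002, 0.99]
force: [-3.2, -2.9, 3.1]
ee_pos: [0.5258, 0.0832, -0.0045]
eef_rot: [3.137, -0.002, 0.99]
force: [-3.5, -3.9, 2.9]
ee_pos: [0.5258, 0.0835, -0.0045]
eef_rot: [3.138, -0.0, 0.99]
force: [-6.7, -9.0, 5.7]
```

Contact felt: 11 N along the bay axis, with the TCP stopped. A short hold, then I'll check the pose before backing off.

```bash
python3 -m creep '{"translation":[[0.4,0.5,0],[0.4,0.5,0],[0.4,0.5,0]],"yaw":[0,0,0],"gripper":[165,165,165]}'|sed -n 2,4p
cat > chk.py <<'E'
from h import *
def chk(f,O,y):
    P,c=world(f);ex=np.array([np.cos(y),np.sin(y)]);ey=np.array([-ex[1],ex[0]])
    q=P[...,:2]-np.array(O);bx=q@ex;by=q@ey;Z=P[...,2];d=c['depth']>0
    hsv=cv2.cvtColor(c['pixels'],cv2.COLOR_RGB2HSV)
    blue=(hsv[...,0]>100)&(hsv[...,0]<125)&(hsv[...,1]>120)&d&(abs(by)<.056)&(Z>.006)&(Z<.03)&(bx>-.15)
    print('front',[(s.round(3),np.percentile(bx[k],98).round(4)) for s in np.arange(-.04,.04,.016) if (k:=blue&(by>s)&(by<s+.016)&(Z<.02)).sum()>5],'sides',np.percentile(by[blue],[1,99]).round(4))
    w=d&(Z>.02)&(Z<.03)&(abs(by)<.05)&(bx>-.02)&(bx<.03)&~blue&(hsv[...,1]<80)
    print('wall top outer/inner',[(s.round(3),np.percentile(bx[k],[10,95]).round(4)) for s in np.arange(-.04,.04,.016) if (k:=w&(by>s)&(by<s+.016)).sum()>5])
E
python3 - <<'E'
from chk import *
o=wsnap('w8');print(o['time_s'],o['ee_pos'],o['force']);chk('w8',(.539,.097),.988)
E
```

```text
ee_pos: [0.5258, 0.0835, -0.0046]
eef_rot: [3.138, 0.001, 0.99]
force: [-6.2, -7.8, 6.6]
9.5167 [ 0.52579387  0.08345877 -0.00455396] [-6.21048371 -7.78357897  6.55404583]
front [(np.float64(-0.04), np.float64(-0.0017)), (np.float64(-0.024), np.float64(-0.0015)), (np.float64(-0.008), np.float64(-0.001)), (np.float64(0.008), np.float64(-0.001)), (np.float64(0.024), np.float64(-0.001))] sides [-0.0441  0.0418]
wall top outer/inner [(np.float64(-0.04), array([0.0036, 0.009 ])), (np.float64(-0.024), array([-0.0091,  0.009 ])), (np.float64(-0.008), array([0.0046, 0.0093])), (np.float64(0.008), array([-0.0092,  0.0094])), (np.float64(0.024), array([-0.0089,  0.0096]))]
```

The bay has not moved (wall outer face still at .009) and the bracket is seated. I'll back the fingers to the middle of the window, lift clear and verify from above.

```bash
python3 -m creep '{"translation":[[-2,-3,0],[-4,-6,0],[-5.5,-8.5,0],[-5.5,-8.5,0]],"yaw":[0,0,0,0],"gripper":[165,165,165,165]}'|sed -n 2,4p
python3 -m creep '{"translation":[[0,0,5],[0,0,15],[0,0,35],[0,0,65],[0,0,90]],"yaw":[0,0,0,0,0],"gripper":[165,165,165,165,165]}'|sed -n 2,4p
python3 -m creep '{"translation":[[0,-25,10],[0,-60,20],[0,-100,30],[0,-120,40],[0,-120,40]],"yaw":[-0.12,-0.24,-0.36,-0.48,-0.6],"gripper":[165,165,165,165,165]}'|sed -n 2,4p
python3 - <<'E'
from chk import *
o=wsnap('w9');print(o['time_s'],o['ee_pos'],o['eef_rot']);snap('scene','s9')
chk('w9',(.539,.097),.988);chk('s9',(.539,.097),.988)
# right bracket: blue cloud
P,c=world('w9')
hsv=cv2.cvtColor(c['pixels'],cv2.COLOR_RGB2HSV);X,Y,Z=P[...,0],P[...,1],P[...,2]
m=(hsv[...,0]>100)&(hsv[...,0]<125)&(hsv[...,1]>120)&(c['depth']>0)&(X>.47)&(X<.62)&(Y<-.03)&(Y>-.17)&(Z>.009)&(Z<.018)
print(cv2.minAreaRect(P[m][:,:2].astype('f4')*1000))
h=m&(X>.53-.146*(Y+.093)+.0); print(cv2.minAreaRect(P[h][:,:2].astype('f4')*1000))
E
```

```text
ee_pos: [0.5202, 0.0747, -0.0045]
eef_rot: [3.138, 0.001, 0.989]
force: [-0.2, -0.0, 0.3]
ee_pos: [0.5203, 0.0749, 0.0878]
eef_rot: [3.138, 0.0, 0.989]
force: [0.3, 0.2, 0.5]
ee_pos: [0.5212, -0.0485, 0.1308]
eef_rot: [3.135, -0.003, 0.38]
force: [-0.2, 0.3, 0.1]
10.7333 [ 0.52119116 -0.04854893  0.13083802] [ 3.13506701 -0.00327804  0.38033389]
front [(np.float64(-0.04), np.float64(0.0017)), (np.float64(-0.024), np.float64(0.0018)), (np.float64(-0.008), np.float64(0.0021)), (np.float64(0.008), np.float64(0.002)), (np.float64(0.024), np.float64(0.0014))] sides [-0.0455  0.0414]
wall top outer/inner [(np.float64(-0.04), array([0.0032, 0.0084])), (np.float64(-0.024), array([0.0034, 0.0087])), (np.float64(-0.008), array([0.0036, 0.0089])), (np.float64(0.008), array([0.0039, 0.0089])), (np.float64(0.024), array([0.0039, 0.0092]))]
front [] sides [-0.0328  0.0256]
wall top outer/inner [(np.float64(-0.04), array([0.0035, 0.008 ])), (np.float64(-0.024), array([0.0039, 0.0091])), (np.float64(-0.008), array([0.0037, 0.0078])), (np.float64(0.008), array([0.0042, 0.0088])), (np.float64(0.024), array([0.0039, 0.0094]))]
((541.031494140625, -94.60508728027344), (92.63636016845703, 87.19627380371094), 8.238876342773438)
((558.6790161132812, -92.05339050292969), (57.00004577636719, 87.17583465576172), 8.272540092468262)
```

Left bracket is seated: front about 1.5 mm from the wall face, lateral −2 mm. The right bracket is still at (.557, -.093), yaw .144. Before descending there, I'll check the body's clearance to the drawers behind.

Run:
```python
from h import *
P,c=world('scene1');X,Y,Z=P[...,0],P[...,1],P[...,2];d=c['depth']>0
for lo,hi in((.06,.08),(.08,.09),(.09,.1),(.1,.11),(.11,.13),(.13,.16)):
    print(lo,[(int(y*1000),int(1000*np.percentile(X[m],3)),int(m.sum())) for y in np.arange(-.22,-.0,.02) if (m:=d&(Z>lo)&(Z<hi)&(Y>y)&(Y<y+.02)&(X>.56)&(X<.8)).sum()>4])
```

```text
0.06 [(-160, 594, 66), (-140, 593, 72), (-120, 597, 84), (-100, 592, 85), (-80, 594, 88), (-60, 608, 63), (-40, 612, 89), (-20, 617, 97)]
0.08 [(-160, 595, 25), (-140, 592, 27), (-120, 596, 24), (-100, 600, 25), (-80, 604, 27), (-60, 608, 28), (-40, 613, 43), (-20, 616, 45)]
0.09 [(-160, 594, 32), (-140, 592, 27), (-120, 597, 33), (-100, 600, 29), (-80, 603, 33), (-60, 608, 35), (-40, 613, 45), (-20, 617, 51)]
0.1 [(-160, 621, 13), (-140, 593, 31), (-120, 598, 26), (-100, 601, 34), (-80, 606, 29), (-60, 608, 36), (-40, 613, 36), (-20, 618, 47)]
0.11 [(-160, 621, 32), (-140, 623, 59), (-120, 628, 46), (-100, 620, 53), (-80, 624, 73), (-60, 639, 60), (-40, 643, 62), (-20, 646, 70)]
0.13 [(-220, 768, 61), (-200, 775, 13), (-180, 782, 8), (-160, 621, 62), (-140, 623, 96), (-120, 627, 89), (-100, 630, 98), (-80, 635, 97), (-60, 639, 102), (-40, 642, 109), (-20, 647, 116)]
```

The open drawer front is at x ≈ .593–.617 with its top at z ≈ .108, close to the gripper body. I'll enter the right window with tool yaw −0.1 (parallel to the drawer), fingers narrowed to about 20 mm, then draw the bracket back by its rear bar.

```bash
python3 -m creep '{"translation":[[0,-10,0],[0,-20,0],[0,-35,0],[10,-45,0],[33,-45,0]],"yaw":[-0.12,-0.24,-0.36,-0.48,-0.48],"gripper":[200,200,200,200,200]}'|sed -n 2,4p
python3 -m creep '{"translation":[[0,0,-20],[0,0,-45],[0,0,-70],[0,0,-85],[0,0,-85]],"yaw":[0,0,0,0,0],"gripper":[200,200,200,200,200]}'
python3 - <<'E'
from h import *
o=wsnap('w10');print(o['ee_pos'],o['eef_rot'])
P,c=world('w10');hsv=cv2.cvtColor(c['pixels'],cv2.COLOR_RGB2HSV);X,Y,Z=P[...,0],P[...,1],P[...,2]
m=(hsv[...,0]>100)&(hsv[...,0]<125)&(hsv[...,1]>120)&(c['depth']>0)&(X>.47)&(X<.62)&(Y<-.03)&(Y>-.17)&(Z>.009)&(Z<.018)
q=(P[m][:,:2]-[.557,-.093])@np.array([[np.cos(.145),-np.sin(.145)],[np.sin(.145),np.cos(.145)]])
f=q[q[:,0]>-.025]
print('rel frame: x max',np.percentile(q[:,0],99).round(4),'y',np.percentile(f[:,1],[1,99]).round(4))
E
```

```text
ee_pos: [0.5529, -0.0915, 0.1296]
eef_rot: [3.137, -0.001, -0.098]
force: [1.0, 0.7, -0.4]
time_s: 11.67
ee_pos: [0.5512, -0.0902, 0.0416]
eef_rot: [3.137, 0.004, -0.092]
force: [-0.7, 0.1, -0.4]
grip_width: 0.0202
[ 0.55123609 -0.09024383  0.04158218] [ 3.13736103  0.00420627 -0.09237876]
rel frame: x max 0.0287 y [-0.0435  0.0428]
```

```bash
python3 -m creep '{"translation":[[1,-3,-6],[1,-3,-12],[1,-3,-18],[1,-3,-24],[1,-3,-24]],"yaw":[0,0,0,0,0],"gripper":[200,200,200,200,200]}'|sed -n 2,4p
python3 -m creep '{"translation":[[0,0,-5],[0,0,-10],[0,0,-15],[0,0,-20],[0,0,-21]],"yaw":[0,0,0,0,0],"gripper":[200,200,200,200,200]}'|sed -n 2,4p
```

```text
ee_pos: [0.5528, -0.0934, 0.0186]
eef_rot: [3.137, 0.003, -0.093]
force: [-0.3, -0.0, -0.3]
ee_pos: [0.5523, -0.0933, -0.0034]
eef_rot: [3.137, 0.004, -0.093]
force: [0.9, -0.5, 0.3]
```

In the window with no contact. I'll pull back along −x, then widen the fingers.

```bash
python3 -m creep '{"translation":[[-6,0,0],[-13,0,0],[-20,0,0],[-28,0,0],[-36,0,0]],"yaw":[0,0,0,0,0],"gripper":[200,200,200,200,200]}'|sed -n 2,4p
python3 -m creep '{"translation":[[-8,0,0],[-16,-1,0],[-24,-2,0],[-32,-3,0],[-40,-4,0]],"yaw":[0,0,0,-0.05,-0.1],"gripper":[190,180,170,165,165]}'
python3 -m creep '{"translation":[[-8,-2,0],[-16,-4,0],[-24,-6,0],[-32,-10,0],[-40,-15,0]],"yaw":[-0.06,-0.12,-0.18,-0.24,-0.3],"gripper":[165,165,165,165,165]}'
python3 - <<'E'
from h import *
o=wsnap('w11');print(o['ee_pos'],o['eef_rot'])
P,c=world('w11');hsv=cv2.cvtColor(c['pixels'],cv2.COLOR_RGB2HSV);X,Y,Z=P[...,0],P[...,1],P[...,2]
m=(hsv[...,0]>100)&(hsv[...,0]<125)&(hsv[...,1]>120)&(c['depth']>0)&(X>.3)&(X<.55)&(Y<-.02)&(Y>-.25)&(Z>.009)&(Z<.018)
print(m.sum(),cv2.minAreaRect(P[m][:,:2].astype('f4')*1000)); i=P[m]
print(i[i[:,0].argmax()].round(3),i[i[:,1].argmax()].round(3),i[i[:,1].argmin()].round(3))
E
```

```text
ee_pos: [0.5154, -0.0933, -0.0033]
eef_rot: [3.137, 0.004, -0.093]
force: [1.5, 0.1, -2.2]
time_s: 13.38
ee_pos: [0.4748, -0.0975, -0.003]
eef_rot: [3.137, 0.003, -0.195]
force: [2.7, 0.3, 0.3]
grip_width: 0.0327
time_s: 13.8
ee_pos: [0.4342, -0.1126, -0.0028]
eef_rot: [3.137, 0.003, -0.498]
force: [3.5, 0.8, 0.1]
grip_width: 0.033
[ 0.4341724  -0.11261332 -0.0028089 ] [ 3.13747605e+00  2.69778780e-03 -4.97920622e-01]
5026 ((436.90771484375, -116.39640045166016), (87.76648712158203, 70.64881134033203), 68.00305938720703)
[ 0.484 -0.091  0.012] [ 0.441 -0.072  0.012] [ 0.451 -0.169  0.011]
```

Following well: bracket at about (.439, -.118), yaw −.38. I'll turn it to the right bay's axis.

```bash
python3 -m creep '{"translation":[[-6,-5,-1],[-12,-10,-1],[-18,-15,-1],[-24,-20,-1],[-30,-26,-1]],"yaw":[-0.08,-0.16,-0.24,-0.32,-0.4],"gripper":[165,165,165,165,165]}'|sed -n 2,4p
python3 -m creep '{"translation":[[-3,-6,0],[-6,-12,0],[-9,-18,0],[-12,-25,0],[-12,-31,0]],"yaw":[-0.06,-0.12,-0.18,-0.24,-0.26],"gripper":[165,165,165,165,165]}'|sed -n 2,4p
cat >> chk.py <<'E'
def bpose(f,O,y):
    P,c=world(f);ex=np.array([np.cos(y),np.sin(y)]);ey=np.array([-ex[1],ex[0]])
    hsv=cv2.cvtColor(c['pixels'],cv2.COLOR_RGB2HSV);q=P[...,:2]-np.array(O);bx=q@ex;by=q@ey;Z=P[...,2]
    m=(hsv[...,0]>100)&(hsv[...,0]<125)&(hsv[...,1]>120)&(c['depth']>0)&(abs(by)<.08)&(bx>-.2)&(bx<.02)&(Z>.006)&(Z<.03)
    r=cv2.minAreaRect(np.c_[bx[m],by[m]].astype('f4')*1000);print(m.sum(),'visible blue in bay axes',r)
    s=[(v.round(3),np.percentile(bx[k],98).round(4)) for v in np.arange(-.05,.05,.016) if (k:=m&(by>v)&(by<v+.016)).sum()>5];print('front',s)
E
python3 - <<'E'
from chk import *
o=wsnap('w12');print(o['ee_pos'],o['eef_rot'],o['force']);bpose('w12',(.4675,-.3045),-1.06)
P,c=world('w12');ex=np.array([np.cos(1.06),-np.sin(1.06)]);ey=np.array([-ex[1],ex[0]])
q=P[...,:2]-np.array([.4675,-.3045]);bx=q@ex;by=q@ey;w=(c['depth']>0)&(P[...,2]>.02)&(P[...,2]<.03)
for s in(-1,1): 
    k=w&(s*by>.045)&(s*by<.07)&(bx>-.08)&(bx<-.01);print('side wall',[ (v.round(2),np.percentile(by[kk],[5,95]).round(4)) for v in np.arange(-.08,0,.03) if (kk:=k&(bx>v)&(bx<v+.03)).sum()>5])
k=w&(abs(by)<.045)&(bx>-.015)&(bx<.02);print('back',np.percentile(bx[k],[5,95]))
E
```

```text
ee_pos: [0.4027, -0.1392, -0.0038]
eef_rot: [3.137, 0.003, -0.905]
force: [0.9, 1.6, 1.2]
ee_pos: [0.39, -0.1701, -0.0038]
eef_rot: [3.137, 0.004, -1.167]
force: [0.3, 3.8, 1.4]
[ 0.38997474 -0.17014564 -0.0038383 ] [ 3.13697624  0.00439881 -1.16703165] [0.25263039 3.7813637  1.37877945]
4989 visible blue in bay axes ((-162.40322875976562, 1.1887931823730469), (76.4306640625, 87.74443054199219), 15.247840881347656)
front [(np.float64(-0.05), np.float64(-0.1321)), (np.float64(-0.034), np.float64(-0.1158)), (np.float64(-0.018), np.float64(-0.1194)), (np.float64(-0.002), np.float64(-0.1236)), (np.float64(0.014), np.float64(-0.1278)), (np.float64(0.03), np.float64(-0.1324)), (np.float64(0.046), np.float64(-0.136))]
side wall [(np.float64(-0.08), array([-0.0617, -0.0563])), (np.float64(-0.05), array([-0.0611, -0.0557]))]
side wall [(np.float64(-0.08), array([0.0533, 0.0585])), (np.float64(-0.05), array([0.054 , 0.0592])), (np.float64(-0.02), array([0.0543, 0.0598]))]Traceback (most recent call last):
  File "<stdin>", line 7, in <module>
    return _quantile_unchecked(
        a, q, axis, out, overwrite_input, method, keepdims, weights)
    return _ureduce(a,
                    func=_quantile_ureduce_func,
    ...<5 lines>...
                    overwrite_input=overwrite_input,
                    method=method)
    r = func(a, **kwargs)
    result = _quantile(arr,
                       quantiles=q,
    ...<2 lines>...
                       out=out,
                       weights=wgt)
    slices_having_nans = np.isnan(arr[-1, ...])
                                  ~~~^^^^^^^^^
IndexError: index -1 is out of bounds for axis 0 with size 0
```

The bracket lags by +.26 rad (tool at −1.167), with 30 mm left to the mouth. I'll advance 28 mm with the tool over-rotated and check again.

```bash
python3 -m creep '{"translation":[[3,-5,0],[6,-10,0],[9,-15,0],[12,-20,0],[14,-24,0]],"yaw":[0,0,0,0,0],"gripper":[165,165,165,165,165]}'|sed -n 2,4p
python3 - <<'E'
from chk import *
o=wsnap('w13');print(o['ee_pos'],o['eef_rot'],o['force']);bpose('w13',(.4675,-.3045),-1.05)
E
```

```text
ee_pos: [0.4048, -0.1955, -0.0038]
eef_rot: [3.137, 0.004, -1.166]
force: [-1.4, 2.7, 2.2]
[ 0.40481572 -0.1954829  -0.00380402] [ 3.13713293  0.00382782 -1.1659337 ] [-1.36676444  2.68848402  2.23990495]
4996 visible blue in bay axes ((-132.1541748046875, 3.297077178955078), (73.99473571777344, 88.01004791259766), 13.07974910736084)
front [(np.float64(-0.05), np.float64(-0.1072)), (np.float64(-0.034), np.float64(-0.0876)), (np.float64(-0.018), np.float64(-0.0906)), (np.float64(-0.002), np.float64(-0.0947)), (np.float64(0.014), np.float64(-0.0985)), (np.float64(0.03), np.float64(-0.1023)), (np.float64(0.046), np.float64(-0.1059))]
```

The tool is diagonal in the window, so turning it turns the bracket directly. I'll turn a further −0.17 here, just outside the mouth, then ease the tool back as it advances.

```bash
python3 -m creep '{"translation":[[0,0,0],[0,0,0],[0,0,0]],"yaw":[-0.08,-0.17,-0.17],"gripper":[165,165,165]}'|sed -n 2,4p
python3 - <<'E'
from chk import *
o=wsnap('w14');print(o['qpos'][5]);bpose('w14',(.4675,-.3045),-1.05)
E
```

```text
ee_pos: [0.4055, -0.1964, -0.0037]
eef_rot: [3.138, 0.002, -1.34]
force: [1.0, -0.9, 0.7]
2.379701487269971
5110 visible blue in bay axes ((-131.5406494140625, 3.0870399475097656), (78.47594451904297, 87.65457916259766), 5.99574089050293)
front [(np.float64(-0.05), np.float64(-0.0902)), (np.float64(-0.034), np.float64(-0.089)), (np.float64(-0.018), np.float64(-0.0907)), (np.float64(-0.002), np.float64(-0.0928)), (np.float64(0.014), np.float64(-0.0945)), (np.float64(0.03), np.float64(-0.0961)), (np.float64(0.046), np.float64(-0.0978))]
```

```bash
python3 -m creep '{"translation":[[2,-4,0],[5,-8,0],[7.5,-13,0],[10,-17,0],[13,-22,0]],"yaw":[0.03,0.08,0.14,0.21,0.28],"gripper":[165,165,165,165,165]}'|sed -n 2,4p
python3 - <<'E'
from chk import *
o=wsnap('w15');print(o['ee_pos']);bpose('w15',(.4675,-.3045),-1.05)
E
```

```text
ee_pos: [0.4181, -0.2181, -0.0038]
eef_rot: [3.137, 0.004, -1.048]
force: [-4.6, 4.9, 3.8]
[ 0.41814498 -0.2180762  -0.00376289]
4814 visible blue in bay axes ((-115.5422134399414, 2.935741424560547), (83.43559265136719, 88.46100616455078), 8.520711898803711)
front [(np.float64(-0.05), np.float64(-0.0736)), (np.float64(-0.034), np.float64(-0.069)), (np.float64(-0.018), np.float64(-0.0714)), (np.float64(-0.002), np.float64(-0.0738)), (np.float64(0.014), np.float64(-0.0761)), (np.float64(0.03), np.float64(-0.0786)), (np.float64(0.046), np.float64(-0.0805))]
```

```bash
python3 -m creep '{"translation":[[2,-4,0.5],[4,-8,0.5],[6.5,-11,0.5],[8,-14,0.5]],"yaw":[0,0,0,0],"gripper":[165,165,165,165]}'|sed -n 2,4p
python3 - <<'E'
from chk import *
o=wsnap('w16');print(o['ee_pos'],o['force']);bpose('w16',(.4675,-.3045),-1.05);chk('w16',(.4675,-.3045),-1.05)
E
```

```text
ee_pos: [0.427, -0.2332, -0.0031]
eef_rot: [3.138, 0.003, -1.043]
force: [-1.8, 2.2, -0.2]
[ 0.42696763 -0.23323213 -0.00314722] [-1.79963636  2.22392409 -0.167934  ]
4732 visible blue in bay axes ((-98.064697265625, 5.5721893310546875), (79.90601348876953, 88.49015808105469), 3.3806607723236084)
front [(np.float64(-0.05), np.float64(-0.057)), (np.float64(-0.034), np.float64(-0.0564)), (np.float64(-0.018), np.float64(-0.0575)), (np.float64(-0.002), np.float64(-0.0584)), (np.float64(0.014), np.float64(-0.0594)), (np.float64(0.03), np.float64(-0.0604)), (np.float64(0.046), np.float64(-0.0612))]
front [(np.float64(-0.04), np.float64(-0.0563)), (np.float64(-0.024), np.float64(-0.0571)), (np.float64(-0.008), np.float64(-0.058)), (np.float64(0.008), np.float64(-0.059)), (np.float64(0.024), np.float64(-0.0599))] sides [-0.0367  0.05  ]
wall top outer/inner [(np.float64(-0.04), array([0.0039, 0.0091])), (np.float64(-0.024), array([0.0038, 0.0084])), (np.float64(-0.008), array([0.0033, 0.0083])), (np.float64(0.008), array([0.0032, 0.0083])), (np.float64(0.024), array([0.003 , 0.0082]))]
```

Now within about .05 rad and 6 mm to the left. I'll advance with a 5 mm shift to the right.

```bash
python3 -m creep '{"translation":[[1,-6,0],[2.5,-12,0],[5,-18,0],[8,-24,0],[10.5,-28.5,0]],"yaw":[0,0,0,0,0],"gripper":[165,165,165,165,165]}'|sed -n 2,4p
python3 -m creep '{"translation":[[3,-5,0],[6,-10,0],[8,-14,0],[10,-17,0],[10,-17,0]],"yaw":[0,0,0,0,0],"gripper":[165,165,165,165,165]}'|sed -n 2,4p
python3 - <<'E'
from chk import *
o=wsnap('w17');print(o['ee_pos'],o['force']);chk('w17',(.4675,-.3045),-1.04)
E
```

```text
ee_pos: [0.438, -0.2629, -0.0031]
eef_rot: [3.138, 0.002, -1.044]
force: [-2.5, 3.2, 3.6]
ee_pos: [0.4485, -0.2806, -0.003]
eef_rot: [3.138, 0.001, -1.044]
force: [0.9, 0.0, 0.5]
[ 0.44846012 -0.28061104 -0.00301242] [0.9332901  0.00288708 0.48924801]
front [(np.float64(-0.04), np.float64(-0.0077)), (np.float64(-0.024), np.float64(-0.0077)), (np.float64(-0.008), np.float64(-0.0076)), (np.float64(0.008), np.float64(-0.0075)), (np.float64(0.024), np.float64(-0.0075))] sides [-0.0407  0.045 ]
wall top outer/inner [(np.float64(-0.04), array([-0.0197,  0.0089])), (np.float64(-0.024), array([0.0029, 0.0088])), (np.float64(-0.008), array([0.0038, 0.0088])), (np.float64(0.008), array([-0.0197,  0.0088])), (np.float64(0.024), array([0.0037, 0.0088]))]
```

Square and centred. About 10 mm to go, so I'll creep to contact.

```bash
python3 -m creep '{"translation":[[1,-2,0],[2,-4,0],[3,-5.5,0],[4,-6.8,0],[4,-6.8,0]],"yaw":[0,0,0,0,0],"gripper":[165,165,165,165,165]}'|sed -n 2,4p
python3 -m creep '{"translation":[[0.5,-0.9,0],[1,-1.7,0],[1,-1.7,0]],"yaw":[0,0,0],"gripper":[165,165,165]}'|sed -n 2,4p
```

```text
ee_pos: [0.4525, -0.2875, -0.003]
eef_rot: [3.138, 0.001, -1.044]
force: [-0.4, 1.1, 1.1]
ee_pos: [0.4536, -0.2894, -0.0031]
eef_rot: [3.138, 0.001, -1.044]
force: [-0.8, 1.7, 1.7]
```

```bash
python3 -m creep '{"translation":[[0.4,-0.7,0],[0.4,-0.7,0],[0.4,-0.7,0]],"yaw":[0,0,0],"gripper":[165,165,165]}'|sed -n 2,4p
```

```text
ee_pos: [0.4538, -0.2898, -0.0031]
eef_rot: [3.138, 0.001, -1.044]
force: [-3.5, 4.7, 3.2]
```

```bash
python3 -m creep '{"translation":[[0.5,-0.8,0],[0.5,-0.8,0],[0.5,-0.8,0]],"yaw":[0,0,0],"gripper":[165,165,165]}'|sed -n 2,4p
python3 - <<'E'
from chk import *
o=wsnap('w18');print(o['time_s'],o['ee_pos'],o['force']);chk('w18',(.4675,-.3045),-1.04)
E
```

```text
ee_pos: [0.4539, -0.2899, -0.0031]
eef_rot: [3.138, 0.003, -1.043]
force: [-6.0, 7.9, 6.8]
18.4 [ 0.45389108 -0.28988489 -0.00308204] [-6.046407    7.88995204  6.8044553 ]
front [(np.float64(-0.04), np.float64(-0.0019)), (np.float64(-0.024), np.float64(-0.0019)), (np.float64(-0.008), np.float64(-0.0017)), (np.float64(0.008), np.float64(-0.0016)), (np.float64(0.024), np.float64(-0.0016))] sides [-0.0408  0.045 ]
wall top outer/inner [(np.float64(-0.04), array([-0.0092,  0.009 ])), (np.float64(-0.024), array([-0.0092,  0.009 ])), (np.float64(-0.008), array([0.004, 0.009])), (np.float64(0.008), array([-0.0092,  0.0089])), (np.float64(0.024), array([0.0039, 0.0089]))]
```

The press is 10 N with no bay movement, as on the left. I'll back off, lift and inspect both.

```bash
python3 -m creep '{"translation":[[-1.5,2.6,0],[-3,5,0],[-5,8.7,0],[-5,8.7,0]],"yaw":[0,0,0,0],"gripper":[165,165,165,165]}'|sed -n 2,4p
python3 -m creep '{"translation":[[0,0,5],[0,0,15],[0,0,40],[0,0,75],[0,0,110]],"yaw":[0,0,0,0,0],"gripper":[165,165,165,165,165]}'|sed -n 2,4p
python3 -m creep '{"translation":[[-10,30,30],[-20,65,60],[-35,100,95],[-50,140,130],[-60,170,160]],"yaw":[0.12,0.24,0.36,0.48,0.6],"gripper":[165,165,165,165,165]}'|sed -n 2,4p
python3 -m creep '{"translation":[[-5,5,15],[-10,10,30],[-10,10,40],[-10,10,40],[-10,10,40]],"yaw":[0.12,0.24,0.36,0.44,0.44],"gripper":[165,165,165,165,165]}'|sed -n 2,4p
python3 - <<'E'
from chk import *
o=wsnap('w19');print(o['time_s'],o['ee_pos'],o['force'])
chk('w19',(.4675,-.3045),-1.04);chk('w19',(.539,.097),.988)
cv2.imwrite('pics/top19.png',top('w19',.014,.34,.64,-.35,.15,1600))
E
```

```text
ee_pos: [0.4487, -0.2808, -0.0031]
eef_rot: [3.138, 0.003, -1.043]
force: [0.3, 0.2, 0.0]
ee_pos: [0.4483, -0.2806, 0.1088]
eef_rot: [3.137, 0.004, -1.043]
force: [0.7, -0.1, 0.9]
ee_pos: [0.3957, -0.1334, 0.2479]
eef_rot: [3.137, 0.003, -0.438]
force: [0.9, -0.4, -0.6]
ee_pos: [0.3857, -0.1233, 0.2893]
eef_rot: [3.136, 0.0, 0.006]
force: [0.5, -0.5, -0.8]
20.0333 [ 0.38565486 -0.12329948  0.2893459 ] [ 0.47439125 -0.46974115 -0.75741696]
front [(np.float64(-0.04), np.float64(-0.0018)), (np.float64(-0.024), np.float64(0.0004)), (np.float64(-0.008), np.float64(0.0005)), (np.float64(0.008), np.float64(0.0005)), (np.float64(0.024), np.float64(-0.0005))] sides [-0.0398  0.045 ]
wall top outer/inner [(np.float64(-0.04), array([0.0024, 0.0074])), (np.float64(-0.024), array([0.0022, 0.0075])), (np.float64(-0.008), array([0.0022, 0.0071])), (np.float64(0.008), array([0.0025, 0.0073])), (np.float64(0.024), array([0.0022, 0.0072]))]
front [(np.float64(-0.04), np.float64(0.0006)), (np.float64(-0.024), np.float64(0.0006)), (np.float64(-0.008), np.float64(0.0013)), (np.float64(0.008), np.float64(0.0011)), (np.float64(0.024), np.float64(0.0001))] sides [-0.0439  0.041 ]
wall top outer/inner [(np.float64(-0.04), array([0.0033, 0.0078])), (np.float64(-0.024), array([0.0033, 0.0086])), (np.float64(-0.008), array([0.0035, 0.0082])), (np.float64(0.008), array([0.0036, 0.0089])), (np.float64(0.024), array([0.0037, 0.009 ]))]
```

View pics/top19.png

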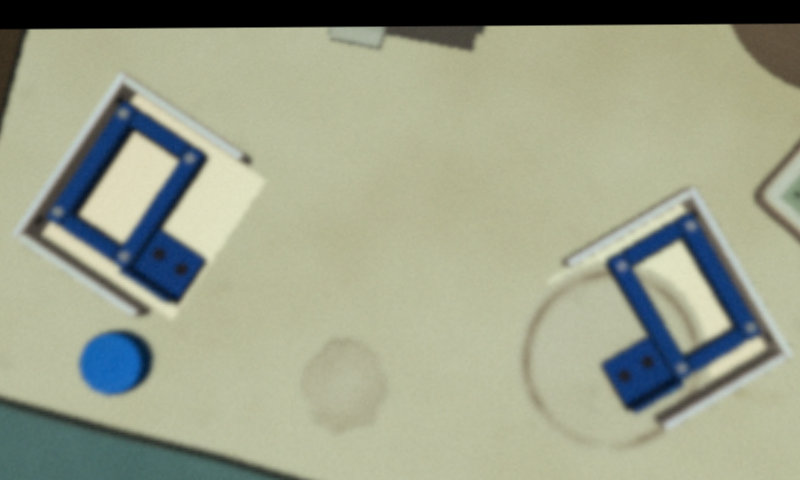

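Both brackets sit in their own bays, square and in line with the shadows (frames centred near 130,185 and 685,290). The cap and timer are where they were. I'll hand in.

```bash
python3 -c "
from station import ctrl
print(ctrl.hand_in())"
```

```text
the job is handed in; nothing more can be done
None
```

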